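# Put the sharpener away, close the double-lidded desk tin and lift off its outer lid

## Robot

A 7-joint arm with a two-finger parallel gripper is mounted at the origin on the work surface. World frame = base frame: x ahead of the robot, y to its left, z up, the work surface at z = 0. Lengths are in m, angles in rad, forces in N, time in s.
With the tool pointing down it reaches from about 0.35 to 0.9 m from the base axis. Payload 8.1 kg.
Tool frame: the origin (TCP) lies at the very end of the fingers, on their centre line; the grasp point (between the pads) lies 19 mm behind it (ctrl.hold_point_z is the distance from the TCP to the grasp point, in m); z points along the fingers, y is the line along which they close (so a half turn about z gives the same grasp; the last joint's range is limited). The gripper opens to 92 mm and grips with 3 to 60 N. Pads are 19 mm wide; open, the fingers measure 130 mm over their backs; the gripper's body (75 mm by 190 mm) begins 47 mm behind the grasp point.
Start: joints at [-1.208, 0.434, 0.025, 1.573, -0.012, 1.134, -0.075], TCP at [0.281, 0.558, 0.227] pointing down, gripper open.
Joint ranges: [-2.62, 2.62], [-0.44, 2.09], [-1.27, 1.32], [0.08, 2.57], [-1.32, 4.46], [0.12, 2], [-2.74, 2.74]. Speed limits (rad/s): [2.22, 2.22, 3.01, 3.01, 3.14, 3.14, 3.14].

## Interface

Orientations are given as a unit quaternion [w, x, y, z].
In Python, from workcell import ctrl, cams gives the robot as it stands (ctrl), with the cameras (cams).
- The arm moves only by the shell command python3 nudge.py 'ROWS' [FORCE]. ROWS is a JSON list of rows, 1 to 12 of them, each of 7 numbers: the finger opening in m, then dx, dy, dz in m, then a rotation vector rx, ry, rz in rad; each row shifts and turns the commanded pose from where the row before left it, along the tool's axes as they then stand; what a row does not reach is not made up. A row lasts 1/8 s, in which the tool goes at most 0.0625 m and 0.188 rad, less where a joint would pass 70% of its speed; a pose out of reach is approached as far as the arm can. The fingers move at their own pace and stop on an object; FORCE is the grip in N (left out, the last holds). Time passes only in rows, so rows that do not move let the fingers close. It prints the time, the measured TCP pose, the force, the opening and the grip force at its end.
- ctrl.observe(): the state, without advancing time (a new reading comes with each control period).
- cams.capture(name): name is "scene" or "top" or "wrist"; returns the picture (400x640x3 uint8, red, green, blue); there is no depth.
- cams.camera_model(name): a dict with "mtx" (3x3 intrinsics, pixels), "R" (3x3) and "t" (3): a world point X has camera coordinates R X + t. Camera axes: x right, y down, z forward; pixel columns grow to the right and rows downward; lengths in m; the calibration is good to about 2 mm. A picture is of the moment at which its call begins: read the wrist's pose just before it. camera_model takes no time and is no camera call; for the wrist camera it gives the pose at the moment of the call.
- ctrl.finish_job(): hands the job in; it is judged then, once.
The state is a dict: "clock": time; "qpos": joint angles; "joint_velocities": joint speeds; "joint_torque": joint torques, N m; "tool_pos": TCP position; "tcp_rot": TCP orientation; "contact_force": force on the tool from outside, world axes, zero at the start; "wrist_torque": the same for the moment, N m; "opening": finger opening in m; "grasp_force": force on a finger pad.
Only numpy, scipy, OpenCV 4.12 (cv2) and the standard library are available. Lean on these libraries where they do the work, as an engineer would, in place of code of your own. Each camera call takes 0.05 s, during which the arm holds its last target. There are 200 camera calls.

## Task

Put the metal sharpener away, flat and square at the bottom of its pocket in the open desk tin, then pick up the pair of nested lids as one by the inner lid's knob and lower them squarely onto the tin until the inner lid is fully home, without dropping anything. Let go of the knob, take the outer lid alone by its collar and lift it straight up until its skirt is a few centimetres above the top of the knob, leaving the inner lid undisturbed on the tin and the other things on the desk where they are. Finish while holding the outer lid still and level there, above the tin: do not put it down or let go.

Things in the scene. Friction and masses are not known exactly. Their poses are not given: they have to be found in the camera images.
- tin: Open metal desk tin, fixed, 140 (x) x 116 (y) x 50 mm high, walls 4 mm. Origin: centre of its underside, z up. Inside, a cork insert with the sharpener's pocket, its top 18 mm above the origin; two pencil stubs lie across it at x +28 and +42 mm, tops at 25 mm. With the inner lid home, that lid's origin is 40 mm above the tin's origin, concentric, x axes parallel (either way round).
- tin_pocket (a point): Centre of the floor of the rectangular pocket in the tin's insert, at x -20, y 0, z 6 mm in the tin's frame. The pocket is 60 mm along the tin's x, 38 mm along its y, 12 mm deep, edges slightly chamfered.
- sharpener: Bare metal two-hole pencil sharpener, a loose block 56 (x) x 34 (y) x 30 mm high, about 90 g, two blades on its top. Origin: centre of its underside, z up. Seated, its origin is at tin_pocket, its x along the tin's x (either way round), its top 18 mm above the insert.
- inner_lid: Inner lid, loose, bare metal, about 180 g, on the desk right way up, outer lid nested on it. Origin: centre of its underside, z up. A plug 127 x 103 mm (lower half 121 x 97), z 0 to 10 mm, enters the tin's mouth (132 x 108); a flange 140 (x) x 116 (y) mm, z 10 to 14, rests on the tin's rim; a tray rim (paper clips inside) reaches z 22. An upright knob stands at its centre.
- knob_top (a point): Centre of the top of the inner lid's knob, 76 mm above the inner lid's origin. The knob is a flat upright bar 30 mm (inner lid's x) x 16 mm (its y), rising through the outer lid's open collar and 30 mm above the collar's top when nested. Lifting the knob carries both lids.
- outer_lid: Outer lid, loose, bare metal, about 140 g, 150 (x) x 126 (y) mm, resting on the inner lid's tray rim, x axes parallel. Origin: centre of its skirt's lower edge, z up; nested, 11 mm above the inner lid's origin. Skirt about 2 mm clear all round the flange; flat top at z 15 mm; a collar at its centre, z 15 to 35 mm.
- collar_top (a point): Centre of the collar's open top, 35 mm above the outer lid's origin. The collar is a rectangular tube, outside 58 mm (outer lid's x) x 42 mm (its y), inside 50 x 34 mm, 20 mm high above the lid's flat top, round the inner lid's knob. Lifting the collar takes the outer lid only.
- eraser: White eraser block 46 x 18 x 12 mm, loose; not part of the job. Origin: centre of its underside.
- tape_roll: Clear tape roll lying flat, 54 mm across, 18 mm high, loose; not part of the job. Origin: centre of its underside.
- highlighter: Orange highlighter with a black cap lying on the desk, 121 mm along its x, 24 mm wide, 17 mm high, loose; not part of the job. Origin: on its underside near the middle.
- note_pad: Yellow block of sticky notes 76 x 76 x 22 mm, loose; not part of the job. Origin: centre of its underside.
- stapler: Black stapler 130 x 36 x 54 mm, loose; not part of the job. Origin: centre of its underside.
- glue: White glue stick standing up, 32 mm across, 95 mm high, loose; not part of the job. Origin: centre of its underside.

How it is judged:
On the way, in this order (a step that is already met when the one before it is completed fails the run):
1. the sharpener lies flat and square on the floor of its pocket, released (z of sharpener in the frame of tin_pocket between -0.0025 and 0.0025 m and horizontal distance between sharpener and tin_pocket below 0.005 m and angle between the x axis of sharpener and the x axis of tin, either way round below 0.12 rad and angle between sharpener's own z axis and vertical below 0.05 rad and contact force between the fingers and sharpener below 0.1 N), for 0.2 s.
2. both lids, still nested, are fully home on the tin, and the knob is released (z of inner_lid in the frame of tin between 0.0375 and 0.0425 m and horizontal distance between inner_lid and tin below 0.006 m and angle between the x axis of inner_lid and the x axis of tin, either way round below 0.1 rad and angle between inner_lid's own z axis and vertical below 0.04 rad and z of outer_lid in the frame of inner_lid below 0.0135 m and contact force between the fingers and inner_lid below 0.1 N), for 0.2 s.
At the end, for the whole second after the job is handed in: Sharpener down in its pocket (5 mm, 0.12 rad); inner lid home on the tin (2.5 mm in height, 6 mm, 0.1 rad), touched by neither fingers nor outer lid; outer lid gripped, still, level (0.15 rad), over the tin (40 mm), its skirt at least 8 mm above the knob's top and under 0.32 m (z of sharpener in the frame of tin_pocket between -0.0025 and 0.0025 m and horizontal distance between sharpener and tin_pocket below 0.005 m and angle between the x axis of sharpener and the x axis of tin, either way round below 0.12 rad and angle between sharpener's own z axis and vertical below 0.05 rad and z of inner_lid in the frame of tin between 0.0375 and 0.0425 m and horizontal distance between inner_lid and tin below 0.006 m and angle between the x axis of inner_lid and the x axis of tin, either way round below 0.1 rad and angle between inner_lid's own z axis and vertical below 0.04 rad and z of outer_lid in the frame of inner_lid above 0.084 m and height (world z) of outer_lid below 0.32 m and horizontal distance between outer_lid and tin below 0.04 m and angle between outer_lid's own z axis and vertical below 0.15 rad and linear speed of outer_lid below 0.03 m/s and contact force between the fingers and outer_lid above 2 N and contact force between each of the fingers, outer_lid and inner_lid below 0.1 N and contact force between outer_lid and tin below 0.1 N); the arm keeps its last pose, push and grip.
It fails at once if the outer lid is parted from the inner lid (by more than 9 mm) while the inner lid is not fully home on the tin, or the inner lid comes out of its seat as the outer one is lifted (distance between outer_lid and inner_lid above 0.02 m and not (z of inner_lid in the frame of tin between 0.0375 and 0.0425 m and horizontal distance between inner_lid and tin below 0.006 m and angle between the x axis of inner_lid and the x axis of tin, either way round below 0.1 rad and angle between inner_lid's own z axis and vertical below 0.04 rad)).
It fails at once if the lids or the sharpener are dropped (moving faster than 0.35 m/s with no finger on them) ((linear speed of inner_lid above 0.35 m/s and contact force between the fingers and inner_lid below 0.1 N) or (linear speed of sharpener above 0.35 m/s and contact force between the fingers and sharpener below 0.1 N) or (linear speed of outer_lid above 0.35 m/s and contact force between the fingers and outer_lid below 0.1 N and contact force between the fingers and inner_lid below 0.1 N)).
It fails at once if another thing on the desk is moved by more than 20 mm (distance of any of eraser, tape_roll, highlighter, note_pad, stapler, glue from where it was at the start of the episode above 0.02 m).
It also fails if it takes over 64 s, if anything falls off the work surface, if the arm or the gripper's body presses on something with over 40 N, if the wrist force passes 120 N, or if a joint passes its speed limit or range.

## Working session

There is one attempt and no reset: what is moved stays moved. The work goes in short steps, Python scripts to look and compute and a shell command to move; the robot and the scene stay as the last step left them, time stands still between calls to the robot, and variables do not carry over. Pictures are saved under pics/ and viewed, at most 10 in all, crops included, and the job is handed in when it is done.

```bash
ls; mkdir -p pics
python3 - <<'E'
from workcell import ctrl, cams
import cv2,numpy as np
s=ctrl.observe();print({k:np.round(v,3) for k,v in s.items()})
a=cams.capture("scene");b=cams.capture("top")
np.save('/tmp/s0.npy',a);np.save('/tmp/t0.npy',b)
cv2.imwrite('pics/scene0.png',a[:,:,::-1]);cv2.imwrite('pics/top0.png',b[:,:,::-1])
for n in("scene","top","wrist"):
    m=cams.camera_model(n);R=np.array(m["R"]);print(n,np.round(-R.T@np.array(m["t"]),3),np.round(R,3).tolist(),np.round(m["mtx"],1).tolist())
E
```

```text
nudge.py
pics
workcell.py
{'clock': np.float64(0.0), 'qpos': array([-1.208,  0.435,  0.025,  1.574, -0.012,  1.134, -0.075]), 'joint_velocities': array([ 0.   , -0.   ,  0.   , -0.001, -0.   ,  0.   , -0.   ]), 'joint_torque': array([-0.0000e+00, -6.6786e+01,  9.8400e-01, -3.1445e+01, -6.1000e-02,
        4.3000e-02,  0.0000e+00]), 'tool_pos': array([0.281, 0.558, 0.226]), 'tcp_rot': array([-0.   ,  0.231,  0.973, -0.001]), 'contact_force': array([0.793, 0.089, 0.011]), 'wrist_torque': array([ 0.047, -0.02 , -0.009]), 'grasp_force': np.float64(0.0), 'opening': np.float64(0.092)}
scene [0.929 0.683 0.614] [[-0.874, 0.486, -0.015], [0.275, 0.469, -0.839], [-0.4, -0.738, -0.544]] [[407.2, 0.0, 319.4], [0.0, 407.2, 196.5], [0.0, 0.0, 1.0]]
top [ 0.413 -0.014  1.501] [[-0.01, -1.0, 0.005], [-0.994, 0.01, -0.11], [0.109, -0.006, -0.994]] [[485.3, 0.0, 317.2], [0.0, 485.3, 199.5], [0.0, 0.0, 1.0]]
wrist [0.205 0.596 0.383] [[0.45, 0.893, -0.001], [0.849, -0.427, 0.311], [0.277, -0.141, -0.95]] [[352.7, 0.0, 322.8], [0.0, 352.7, 193.9], [0.0, 0.0, 1.0]]
```

View pics/top0.png

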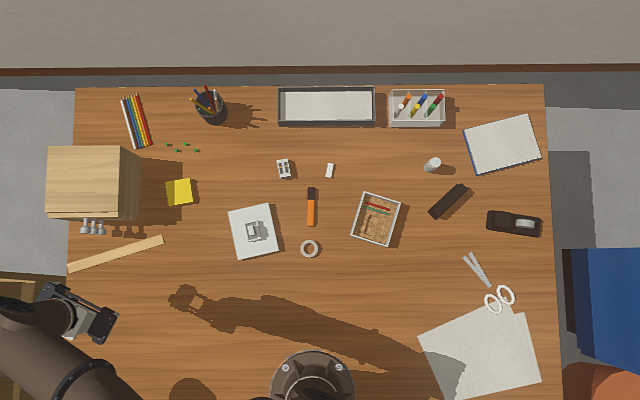

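View pics/scene0.png

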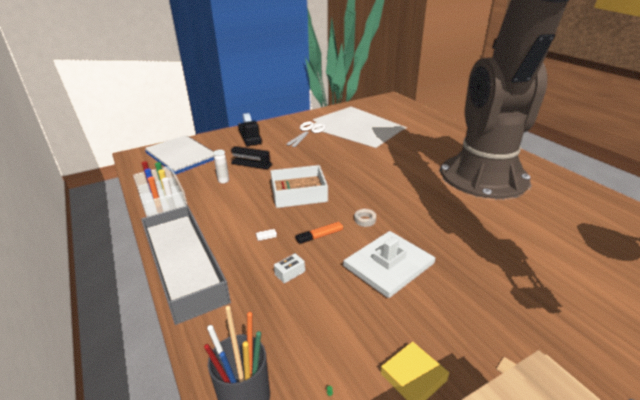

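Top view: sharpener at about (284,168), open tin at (376,219), lids at (254,232). Eraser (329,170), highlighter (311,206) and tape (310,249) lie between them. Next I measure in the top view.

```bash
cat > h.py <<'E'
from workcell import ctrl, cams
import cv2,numpy as np
def ray(m,uv,z):
    R=np.array(m["R"]);t=np.array(m["t"]);K=np.array(m["mtx"])
    uv=np.atleast_2d(np.asarray(uv,float));d=(np.linalg.inv(K)@np.c_[uv,np.ones(len(uv))].T).T@R
    c=-R.T@t;return c+d*((z-c[2])/d[:,2])[:,None]
def proj(m,X):
    p=(np.array(m["R"])@np.atleast_2d(X).T).T+np.array(m["t"]);p=p@np.array(m["mtx"]).T;return p[:,:2]/p[:,2:]
def rect(xy):
    (c,(w,h),a)=cv2.minAreaRect((xy[:,:2]*1000).astype(np.float32))
    if w<h:w,h,a=h,w,a+90
    a=(a+90)%180-90
    return np.round([c[0],c[1],w,h,a],1)
def tool():
    from scipy.spatial.transform import Rotation as Ro
    s=ctrl.observe();q=s["tcp_rot"];return np.array(s["tool_pos"]),Ro.from_quat([q[1],q[2],q[3],q[0]]).as_matrix()
def goto(xyz,yaw):
    """tool-axis shift and rotation so TCP is at xyz pointing down, tool y along world angle yaw deg (mod 180)"""
    from scipy.spatial.transform import Rotation as Ro
    p,R=tool();cur=np.degrees(np.arctan2(R[1,1],R[0,1]));d=(yaw-cur+90)%180-90
    y=np.radians(cur+d);Y=np.array([np.cos(y),np.sin(y),0]);Z=np.array([0,0,-1.]);G=np.c_[np.cross(Y,Z),Y,Z]
    print("shift",np.round(R.T@(np.array(xyz)-p),4),"rot",np.round(Ro.from_matrix(R.T@G).as_rotvec(),3),"yawnow",round(cur,2),"p",np.round(p,4))
E
python3 - <<'E'
from h import *
b=np.load('/tmp/t0.npy');m=cams.camera_model("top")
hsv=cv2.cvtColor(b,cv2.COLOR_RGB2HSV)
mask=((hsv[...,1]<60)&(hsv[...,2]>120)).astype(np.uint8)*255
for n,(x0,y0,x1,y1),z in(("sharp",(270,152,300,187),.03),("tin",(340,180,412,256),.05),("lid",(220,195,290,268),.026)):
    k=np.zeros_like(mask);k[y0:y1,x0:x1]=mask[y0:y1,x0:x1]
    cs=cv2.findContours(k,cv2.RETR_EXTERNAL,cv2.CHAIN_APPROX_NONE)[0];c=max(cs,key=cv2.contourArea)[:,0]
    print(n,cv2.boundingRect(c),rect(ray(m,c,z)))
E
```

```text
sharp (276, 158, 15, 20) [674.7  80.7  55.1  35.2  10.4]
tin (350, 191, 51, 56) [ 513.8 -195.9  141.1  118.8  -18.2]
lid (228, 203, 51, 57) [482.1 173.7 151.2 128.3  12.5]
```

Run:
```python
from h import *
goto([.6747,.0807,.20],100.4)
b=np.load('/tmp/t0.npy');m=cams.camera_model("top")
for n,p,z in(("eraser",(330,170),.012),("glue top",(436,162),.095),("stapler",(449,201),.04),("tape",(310,249),.018),("highl",(311,206),.01)):print(n,ray(m,p,z)[0].round(3))
```

```text
shift [-0.5665 -0.2493  0.0265] rot [-0.001 -0.    -0.647] yawnow 63.31 p [0.2805 0.558  0.226 ]
eraser [ 0.669 -0.064  0.012]
glue top [ 0.675 -0.374  0.095]
stapler [ 0.565 -0.423  0.04 ]
tape [0.425 0.    0.018]
highl [ 0.557 -0.004  0.01 ]
```

```bash
r='[0.092,-0.0566,-0.0249,0.0026,0,0,0]'; python3 nudge.py '[[0.092,-0.0566,-0.025,0.0026,0,0,0],[0.092,-0.0566,-0.025,0.0026,0,0,0],[0.092,-0.0566,-0.025,0.0026,0,0,0],[0.092,-0.0566,-0.025,0.0026,0,0,0],[0.092,-0.0566,-0.025,0.0026,0,0,0],[0.092,-0.0566,-0.025,0.0026,0,0,0],[0.092,-0.0566,-0.025,0.0026,0,0,0],[0.092,-0.0566,-0.025,0.0026,0,0,0],[0.092,-0.0566,-0.025,0.0026,0,0,0],[0.092,-0.0566,-0.025,0.0026,0,0,0]]' 25
python3 nudge.py '[[0.06,0,0,0,0,0,-0.16],[0.06,0,0,0,0,0,-0.16],[0.06,0,0,0,0,0,-0.16],[0.06,0,0,0,0,0,-0.16],[0.06,0,0,0,0,0,0],[0.06,0,0,0,0,0,0]]'
python3 - <<'E'
from h import *
goto([.6747,.0807,.20],100.4)
m=cams.camera_model("wrist");a=cams.capture("wrist");print(proj(m,[.6747,.0807,.03]))
cv2.imwrite('pics/w1.png',a[:,:,::-1]);np.save('/tmp/w1.npy',a)
import pickle;pickle.dump(m,open('/tmp/w1m.pkl','wb'))
E
```

```text
clock: 1.35
tool_pos: [0.6749, 0.0793, 0.2003]
tcp_rot: [-0.0, 0.231, 0.973, 0.0]
contact_force: [1.1, 1.1, 1.1]
opening: 0.0919
grasp_force: 0.0
clock: 2.1
tool_pos: [0.674, 0.0808, 0.2005]
tcp_rot: [-0.0, -0.085, 0.996, 0.0]
contact_force: [-0.4, 0.9, 0.8]
opening: 0.0602
grasp_force: 0.0
shift [-0.0007 -0.0002  0.0005] rot [ 0.    -0.    -0.011] yawnow 99.77 p [0.674  0.0808 0.2005]
[[322.81092586 172.12825574]]
```

View pics/w1.png

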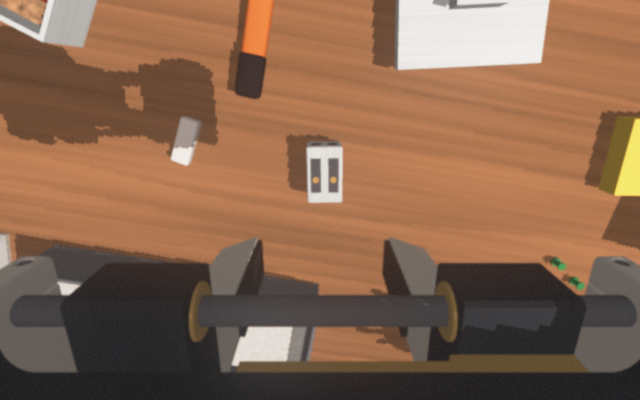

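Wrist view: sharpener spans about (306–343, 142–203), with its blades up. The predicted centre (323,172) is about 2 px off what I see.

Run:
```python
from h import *
import pickle
m=pickle.load(open('/tmp/w1m.pkl','rb'));b=np.load('/tmp/w1.npy')
hsv=cv2.cvtColor(b,cv2.COLOR_RGB2HSV)
k=np.zeros(b.shape[:2],np.uint8);k[130:212,296:352]=((hsv[...,1]<60)&(hsv[...,2]>90))[130:212,296:352]*255
c=max(cv2.findContours(k,cv2.RETR_EXTERNAL,cv2.CHAIN_APPROX_NONE)[0],key=cv2.contourArea)[:,0]
print(cv2.boundingRect(c),rect(ray(m,c,.03)))
for z in(.03,0): print(z,np.round(cv2.boxPoints(cv2.minAreaRect(c.astype(np.float32))),1).tolist())
print(b[138:150,315].tolist(), b[200:206,325].tolist())
cv2.imwrite('pics/w1c.png',cv2.resize(b[125:215,280:370,::-1],None,fx=6,fy=6,interpolation=cv2.INTER_NEAREST))
```

```text
(306, 142, 37, 61) [675.2  82.   59.3  34.5   9.7]
0.03 [[306.0, 142.0], [342.0, 142.0], [342.0, 202.0], [306.0, 202.0]]
0 [[306.0, 142.0], [342.0, 142.0], [342.0, 202.0], [306.0, 202.0]]
[[112, 80, 58], [112, 79, 57], [116, 86, 65], [116, 94, 80], [108, 95, 86], [89, 76, 69], [85, 76, 68], [112, 102, 98], [152, 145, 140], [197, 192, 185], [223, 220, 215], [229, 226, 221]] [[225, 220, 217], [220, 214, 205], [208, 180, 164], [191, 142, 111], [184, 124, 87], [180, 122, 84]]
```

View pics/w1c.png

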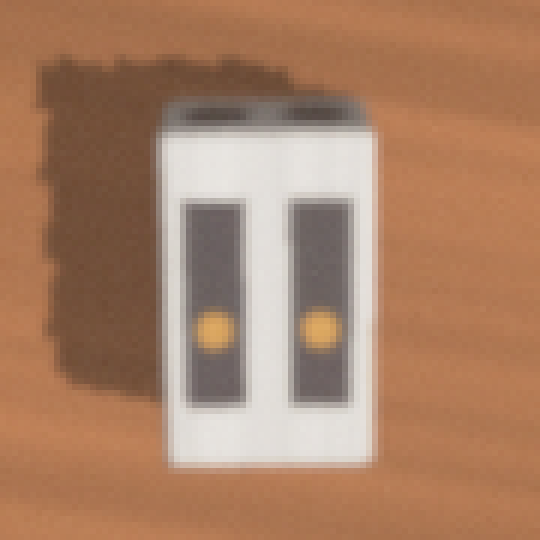

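Crop: the top face's corners are at about (306.3,146.3), (342.6,146.3), (342.3,202.5) and (307.5,202.5), with the end face above it in the image.

Run:
```python
from h import *
import pickle
m=pickle.load(open('/tmp/w1m.pkl','rb'))
c=np.array([[306.3,146.3],[342.6,146.3],[342.3,202.5],[307.5,202.5]])-.5
X=ray(m,c,.03);print(X.round(4).tolist(),rect(X),X.mean(0))
X=X.mean(0);goto([X[0],X[1],.014],100)
```

```text
[[0.6524, 0.0607, 0.03], [0.6466, 0.0942, 0.03], [0.7014, 0.1042, 0.03], [0.7072, 0.0705, 0.03]] [676.9  82.5  55.9  34.2  10.1] [0.6769063  0.08241228 0.03      ]
shift [-0.0032  0.0011  0.1865] rot [ 0.    -0.    -0.003] yawnow 99.81 p [0.674  0.0808 0.2005]
```

```bash
python3 nudge.py '[[0.06,-0.003,0.001,0.05,0,0,-0.003],[0.06,0,0,0.05,0,0,0],[0.06,0,0,0.05,0,0,0],[0.06,0,0,0.024,0,0,0],[0.06,0,0,0.012,0,0,0],[0.06,0,0,0,0,0,0],[0.02,0,0,0,0,0,0],[0.02,0,0,0,0,0,0],[0.02,0,0,0,0,0,0],[0.02,0,0,0,0,0,0],[0.02,0,0,0,0,0,0]]' 25
python3 - <<'E'
from h import *
p,R=tool();goto([.6769,.0824,.014],100)
E
```

```text
clock: 3.52
tool_pos: [0.6773, 0.0824, 0.0155]
tcp_rot: [0.001, -0.088, 0.996, 0.0]
contact_force: [-0.9, -0.7, 6.9]
opening: 0.0339
grasp_force: 25.0
shift [0.0004 0.0001 0.0015] rot [0.    0.001 0.003] yawnow 100.14 p [0.6773 0.0824 0.0155]
```

```bash
python3 nudge.py '[[0.02,0,0,-0.02,0,0,0],[0.02,0,0,-0.05,0,0,0],[0.02,0,0,-0.06,0,0,0],[0.02,0,0,-0.05,0,0,0.124],[0.02,0,0,0,0,0,0.124],[0.02,0,0,0,0,0,0.124],[0.02,0,0,0,0,0,0.124],[0.02,0,0,0,0,0,0]]'
python3 - <<'E'
from h import *
goto([.495,-.190,.20],71.8)
E
```

```text
clock: 4.53
tool_pos: [0.6768, 0.0825, 0.1957]
tcp_rot: [0.0, 0.158, 0.987, 0.0]
contact_force: [0.2, 0.4, -0.5]
opening: 0.034
grasp_force: 25.0
shift [ 0.0875 -0.3156 -0.0044] rot [ 0.     0.001 -0.   ] yawnow 71.78 p [0.6768 0.0825 0.1957]
```

```bash
python3 nudge.py '[[0.02,0.0146,-0.0526,0,0,0,0],[0.02,0.0146,-0.0526,0,0,0,0],[0.02,0.0146,-0.0526,0,0,0,0],[0.02,0.0146,-0.0526,0,0,0,0],[0.02,0.0146,-0.0526,0,0,0,0],[0.02,0.0146,-0.0526,0,0,0,0],[0.02,0,0,-0.004,0,0,0],[0.02,0,0,0,0,0,0]]'
python3 - <<'E'
from h import *
m=cams.camera_model("wrist");a=cams.capture("wrist");goto([.495,-.190,.20],71.8)
a2=cv2.resize(a,(800,500),interpolation=cv2.INTER_CUBIC)
cv2.imwrite('pics/w2.png',a2[:,:,::-1]);np.save('/tmp/w2.npy',a)
import pickle;pickle.dump(m,open('/tmp/w2m.pkl','wb'))
E
```

```text
clock: 5.52
tool_pos: [0.4954, -0.1896, 0.1996]
tcp_rot: [0.001, 0.158, 0.987, 0.0]
contact_force: [-0.1, -0.2, -0.1]
opening: 0.0339
grasp_force: 25.0
shift [ 0.0002 -0.0012 -0.0008] rot [0.001 0.001 0.002] yawnow 71.89 p [ 0.4956 -0.1889  0.1992]
```

View pics/w2.png

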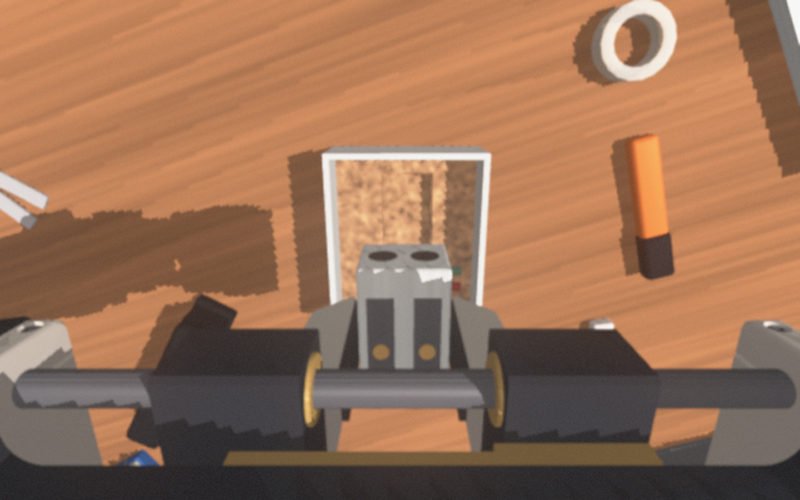

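The tin is partly hidden behind the held sharpener (far rim from (323,150) to (490,152) at 800 px scale). I back off along tool +x to see all of it.

```bash
python3 nudge.py '[[0.02,0.045,0,0,0,0,0],[0.02,0.045,0,0,0,0,0],[0.02,0,0,0,0,0,0],[0.02,0,0,0,0,0,0]]'
python3 - <<'E'
from h import *
m=cams.camera_model("wrist");a=cams.capture("wrist")
pr=proj(m,[.5138,-.1959,.05])[0];print(pr)
cv2.imwrite('pics/w3.png',cv2.resize(a[0:215,200:440,::-1],None,fx=2.7,fy=2.7,interpolation=cv2.INTER_NEAREST));np.save('/tmp/w3.npy',a)
import pickle;pickle.dump(m,open('/tmp/w3m.pkl','wb'))
hsv=cv2.cvtColor(a,cv2.COLOR_RGB2HSV)
k=((hsv[...,1]<45)&(hsv[...,2]>110)).astype(np.uint8)*255
k[190:]=0
for c in cv2.findContours(k,cv2.RETR_EXTERNAL,cv2.CHAIN_APPROX_NONE)[0]:
    if cv2.contourArea(c)>800: print(cv2.boundingRect(c),rect(ray(m,c[:,0],.05)))
E
```

```text
clock: 6.08
tool_pos: [0.4107, -0.1609, 0.1991]
tcp_rot: [0.001, 0.157, 0.988, 0.0]
contact_force: [-0.1, -0.2, -0.1]
opening: 0.034
grasp_force: 25.0
[321.58463403 282.59932519]
(467, 107, 55, 54) [420.4  -7.8  46.2  45.8 -43.6]
(588, 71, 52, 119) [457.5  90.6 105.5  41.2  -2.5]
```

View pics/w3.png

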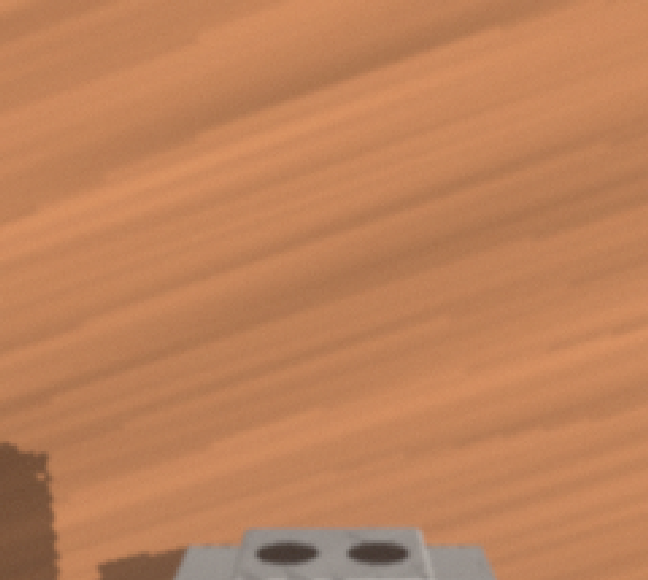

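Wrong way: the tin has left the view. The image's bottom is tool −x, so I move 180 mm that way.

```bash
python3 nudge.py '[[0.02,-0.06,0,0,0,0,0],[0.02,-0.06,0,0,0,0,0],[0.02,-0.06,0,0,0,0,0],[0.02,0,0,0,0,0,0],[0.02,0,0,0,0,0,0]]'
python3 - <<'E'
from h import *
m=cams.camera_model("wrist");a=cams.capture("wrist")
pr=proj(m,[.5138,-.1959,.05])[0];print(pr)
cv2.imwrite('pics/w4.png',cv2.resize(a[0:215,220:440,::-1],None,fx=2.7,fy=2.7,interpolation=cv2.INTER_NEAREST));np.save('/tmp/w4.npy',a)
import pickle;pickle.dump(m,open('/tmp/w4m.pkl','wb'))
hsv=cv2.cvtColor(a,cv2.COLOR_RGB2HSV)
k=((hsv[...,1]<45)&(hsv[...,2]>110)).astype(np.uint8)*255
k[190:]=0
for c in cv2.findContours(k,cv2.RETR_EXTERNAL,cv2.CHAIN_APPROX_NONE)[0]:
    if cv2.contourArea(c)>800: print(cv2.boundingRect(c),rect(ray(m,c[:,0],.05)))
E
```

```text
clock: 6.75
tool_pos: [0.5803, -0.2179, 0.1977]
tcp_rot: [-0.001, 0.159, 0.987, -0.0]
contact_force: [-0.2, -0.5, -1.1]
opening: 0.0342
grasp_force: 25.0
[322.89614894  96.83112304]
(251, 7, 150, 174) [ 516.7 -194.7  139.5  116.2  -18.1]
```

View pics/w4.png

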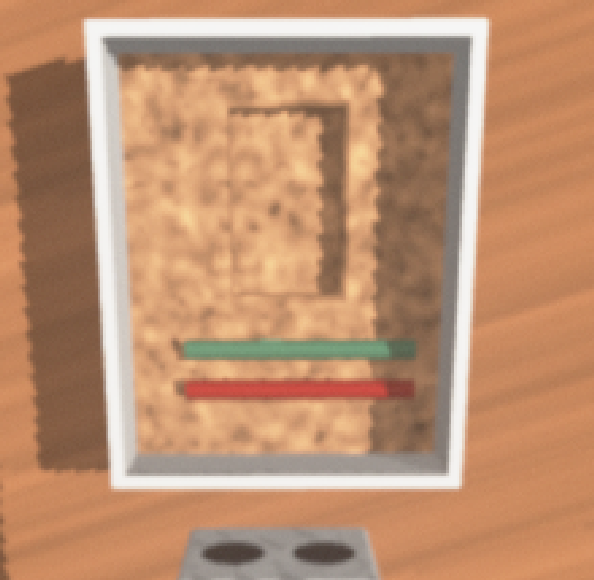

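Tin is clear: outer rim contour 139.5 × 116.2 mm (matches). Pocket rim in the crop is about (230,104), (347,104), (344,296), (234,296), with the pencils on the far side. I cross-check with the pocket.

Run:
```python
from h import *
import pickle
m=pickle.load(open('/tmp/w4m.pkl','rb'))
X=ray(m,np.array([[230,104],[347,104],[344,296],[232,296]])/2.7+[220,0]-.5,.018);print(rect(X),X.mean(0).round(4))
X=ray(m,np.array([[85,18],[489,18],[460,488],[112,488]])/2.7+[220,0]-.5,.05);print(rect(X),X.mean(0).round(4))
a=np.radians(-18.1);T=np.array([.5165,-.195]);P=T-.02*np.array([np.cos(a),np.sin(a)]);print(P)
goto([P[0],P[1],.08],71.9)
```

```text
[ 497.7 -187.4   60.9   38.6  -18.3] [ 0.4977 -0.1874  0.018 ]
[ 516.6 -194.5  140.   115.9  -18.3] [ 0.5166 -0.1945  0.05  ]
[ 0.49748969 -0.18878647]
shift [0.0871 0.0018 0.1183] rot [-0.    -0.001 -0.003] yawnow 71.75 p [ 0.5798 -0.2178  0.1982]
```

```bash
python3 nudge.py '[[0.02,0.043,0.0006,0,0,0,0],[0.02,0.0433,0.0006,0,0,0,-0.003],[0.02,0,0,0.05,0,0,0],[0.02,0,0,0.05,0,0,0],[0.02,0,0,0.05,0,0,0],[0.02,0,0,0.004,0,0,0],[0.02,0,0,0,0,0,0],[0.02,0,0,0,0,0,0],[0.02,0,0,0,0,0,0]]'
python3 - <<'E'
from h import *
goto([.4980,-.1882,.0215],71.8)
E
```

```text
clock: 7.92
tool_pos: [0.4997, -0.1902, 0.0463]
tcp_rot: [0.001, 0.157, 0.988, -0.0]
contact_force: [-0.4, -0.2, -0.9]
opening: 0.0337
grasp_force: 25.0
shift [0.0023 0.0014 0.0248] rot [0.    0.003 0.002] yawnow 71.9 p [ 0.4997 -0.1902  0.0463]
```

```bash
python3 nudge.py '[[0.02,0.0023,0.0014,0.008,0,0.003,0.002],[0.02,0,0,0,0,0,0],[0.02,0,0,0,0,0,0]]'
python3 - <<'E'
from h import *
goto([.4980,-.1882,.0215],71.8)
E
```

```text
clock: 8.3
tool_pos: [0.4968, -0.1879, 0.0366]
tcp_rot: [-0.002, 0.158, 0.987, 0.0]
contact_force: [-0.4, -0.3, -1.1]
opening: 0.0339
grasp_force: 25.0
shift [-0.0013  0.0001  0.0151] rot [-0.    -0.003 -0.   ] yawnow 71.79 p [ 0.4968 -0.1879  0.0366]
```

```bash
python3 nudge.py '[[0.02,-0.0008,0,0.003,0,-0.0015,0],[0.02,0,0,0.003,0,0,0],[0.02,0,0,0,0,0,0],[0.02,0,0,0,0,0,0]]'
python3 nudge.py '[[0.02,0,0,0.003,0,0,0],[0.02,0,0,0.003,0,0,0],[0.02,0,0,0,0,0,0],[0.02,0,0,0,0,0,0]]'
python3 - <<'E'
from h import *
goto([.4980,-.1882,.0215],71.8)
E
```

```text
clock: 8.8
tool_pos: [0.4977, -0.1881, 0.0307]
tcp_rot: [-0.001, 0.158, 0.987, 0.0]
contact_force: [0.3, -0.6, -0.6]
opening: 0.0334
grasp_force: 25.0
clock: 9.3
tool_pos: [0.4977, -0.1881, 0.0247]
tcp_rot: [-0.001, 0.158, 0.987, 0.0]
contact_force: [-0.4, 0.3, -0.7]
opening: 0.0335
grasp_force: 25.0
shift [-0.0003  0.      0.0032] rot [ 0.    -0.002 -0.   ] yawnow 71.79 p [ 0.4977 -0.1881  0.0247]
```

```bash
python3 nudge.py '[[0.02,0,0,0.002,0,0,0],[0.02,0,0,0.001,0,0,0],[0.02,0,0,0,0,0,0]]'
python3 nudge.py '[[0.02,0,0,0.001,0,0,0],[0.02,0,0,0,0,0,0]]'
```

```text
clock: 9.68
tool_pos: [0.4976, -0.1881, 0.0216]
tcp_rot: [-0.001, 0.158, 0.987, 0.0]
contact_force: [0.7, 0.4, -0.1]
opening: 0.0339
grasp_force: 25.0
clock: 9.93
tool_pos: [0.4976, -0.1881, 0.0214]
tcp_rot: [-0.001, 0.158, 0.987, 0.0]
contact_force: [-3.3, 1.6, 9.3]
opening: 0.0337
grasp_force: 25.0
```

```bash
python3 nudge.py '[[0.05,0,0,0,0,0,0],[0.05,0,0,0,0,0,0],[0.05,0,0,0,0,0,0],[0.05,0,0,-0.01,0,0,0],[0.05,0,0,-0.04,0,0,0],[0.05,0,0,-0.06,0,0,0],[0.05,0,0,-0.06,0,0,0],[0.05,0,0,-0.01,0,0,0]]'
python3 - <<'E'
from h import *
# back to the viewing station -> tool -x, to lid: station 80 mm to tool -x of the lid
goto([.5803,-.2179,.1977],71.8)
a=np.radians(12.5);goto([.482+.03*np.cos(a),.1737+.03*np.sin(a),.23],102.5)
E
```

```text
clock: 10.92
tool_pos: [0.5001, -0.1891, 0.2056]
tcp_rot: [0.003, 0.158, 0.987, -0.0]
contact_force: [-0.0, 0.5, -1.5]
opening: 0.05
grasp_force: 0.0
shift [-0.0852 -0.0023  0.0084] rot [ 0.001  0.006 -0.   ] yawnow 71.77 p [ 0.5001 -0.1891  0.2056]
shift [ 0.1047  0.3543 -0.0248] rot [-0.001  0.006 -0.536] yawnow 71.77 p [ 0.5001 -0.1891  0.2056]
```

```bash
python3 nudge.py '[[0.05,-0.043,-0.001,0,0,0,0],[0.05,-0.042,-0.001,0,0,0,0],[0.05,0,0,0,0,0,0],[0.05,0,0,0,0,0,0]]'
python3 - <<'E'
from h import *
m=cams.camera_model("wrist");a=cams.capture("wrist")
hsv=cv2.cvtColor(a,cv2.COLOR_RGB2HSV)
q=proj(m,[.4977,-.188,.036])[0];print(q)
k=((hsv[...,1]<45)&(hsv[...,2]>90)).astype(np.uint8)*255
u,v=q.astype(int);w=np.zeros_like(k);w[max(v-45,0):v+45,u-30:u+30]=k[max(v-45,0):v+45,u-30:u+30]
c=max(cv2.findContours(w,cv2.RETR_EXTERNAL,cv2.CHAIN_APPROX_NONE)[0],key=cv2.contourArea)[:,0]
print(cv2.boundingRect(c),rect(ray(m,c,.036)))
cv2.imwrite('pics/w5.png',cv2.resize(a[0:215,220:440,::-1],None,fx=2.7,fy=2.7,interpolation=cv2.INTER_NEAREST))
a=np.radians(12.5);goto([.482+.03*np.cos(a),.1737+.03*np.sin(a),.23],102.5)
E
```

```text
clock: 11.42
tool_pos: [0.5769, -0.2165, 0.1998]
tcp_rot: [-0.002, 0.158, 0.987, 0.0]
contact_force: [0.3, 0.5, 0.1]
opening: 0.05
grasp_force: 0.0
[325.34072652  79.43040252]
(305, 45, 41, 68) [ 497.7 -188.    55.3   34.4  -17.9]
shift [ 0.1864  0.3562 -0.0293] rot [ 0.001 -0.003 -0.536] yawnow 71.77 p [ 0.5768 -0.2164  0.2001]
```

View pics/w5.png

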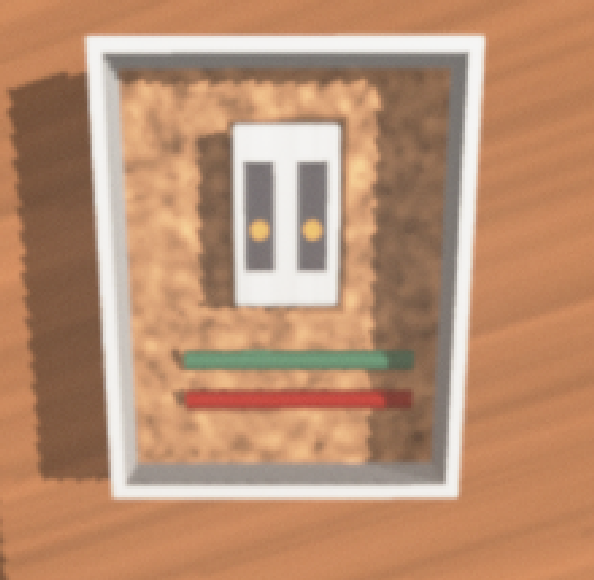

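The sharpener sits flat in its pocket (55.3 × 34.4 mm at its seated height, at (497.7,−188.0), −17.9°). Next, the lids' viewing station.

```bash
python3 nudge.py '[[0.05,0.0175,0.0445,-0.006,0,0,0],[0.05,0.0175,0.0445,-0.006,0,0,0],[0.05,0.0175,0.0445,-0.006,0,0,0],[0.05,0.0175,0.0445,-0.006,0,0,0],[0.05,0.0175,0.0445,-0.006,0,0,0],[0.05,0.0175,0.0445,-0.006,0,0,0],[0.05,0.0175,0.0445,-0.006,0,0,0],[0.05,0.0175,0.0445,-0.006,0,0,0]]'
python3 nudge.py '[[0.05,0,0,0,0,0,-0.134],[0.05,0,0,0,0,0,-0.134],[0.05,0,0,0,0,0,-0.134],[0.05,0,0,0,0,0,-0.134],[0.05,0,0,0,0,0,0],[0.05,0,0,0,0,0,0],[0.05,0,0,0,0,0,0]]'
python3 - <<'E'
from h import *
import pickle
m=cams.camera_model("wrist");a=cams.capture("wrist");goto([.482,.1737,.25],102.5)
print(proj(m,[[.4821,.1737,.026],[.4821,.1737,.076]]))
cv2.imwrite('pics/w6.png',a[:,:,::-1]);np.save('/tmp/w6.npy',a);pickle.dump(m,open('/tmp/w6m.pkl','wb'))
E
```

```text
clock: 12.48
tool_pos: [0.5551, 0.1663, 0.2493]
tcp_rot: [-0.001, 0.158, 0.987, 0.0]
contact_force: [-0.4, 0.5, 0.1]
opening: 0.0498
grasp_force: 0.0
clock: 13.35
tool_pos: [0.5561, 0.1651, 0.2489]
tcp_rot: [-0.001, -0.108, 0.994, 0.0]
contact_force: [0.5, -0.2, 0.1]
opening: 0.05
grasp_force: 0.0
shift [ 0.0706  0.0243 -0.001 ] rot [ 0.001 -0.001 -0.001] yawnow 102.43 p [0.5562 0.1652 0.2488]
[[346.18861546  92.8812818 ]
 [349.74865723  94.96014352]]
```

View pics/w6.png

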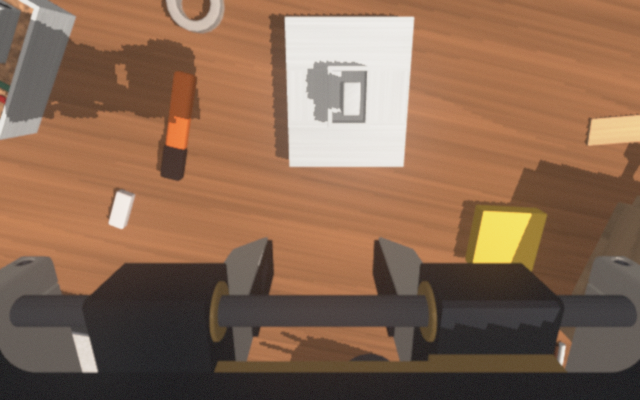

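Lid top spans about (286–413, 17–167); the bright knob top inside the shaded collar is around (351,98).

Run:
```python
from h import *
import pickle
m=pickle.load(open('/tmp/w6m.pkl','rb'));a=np.load('/tmp/w6.npy')
hsv=cv2.cvtColor(a,cv2.COLOR_RGB2HSV)
k=((hsv[...,1]<45)&(hsv[...,2]>150)).astype(np.uint8)*255
w=np.zeros_like(k);w[5:178,275:425]=k[5:178,275:425]
c=max(cv2.findContours(w,cv2.RETR_EXTERNAL,cv2.CHAIN_APPROX_NONE)[0],key=cv2.contourArea)[:,0]
print(cv2.boundingRect(c),rect(ray(m,c,.026)))
cv2.imwrite('pics/w6c.png',cv2.resize(a[55:140,295:385,::-1],None,fx=6,fy=6,interpolation=cv2.INTER_NEAREST))
```

```text
(284, 16, 130, 151) [484.7 175.3 149.7 126.4  12.3]
```

View pics/w6c.png

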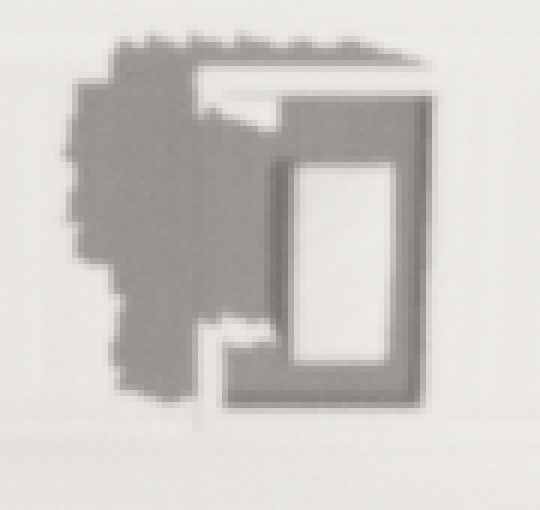

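Knob top corners in the crop: (294,163), (396,163), (388,362), (292,362).

Run:
```python
from h import *
import pickle
m=pickle.load(open('/tmp/w6m.pkl','rb'))
X=ray(m,np.array([[294,163],[396,163],[388,362],[292,362]])/6+[295,55]-.5,.076);print(rect(X),X.mean(0))
X=X.mean(0);goto([X[0],X[1],.053],102.3)
```

```text
[484.7 176.1  29.   15.2  12.4] [0.48472878 0.17604359 0.076     ]
shift [0.0672 0.0258 0.196 ] rot [ 0.001 -0.001  0.002] yawnow 102.43 p [0.5562 0.1652 0.2488]
```

```bash
python3 nudge.py '[[0.045,0.0336,0.0129,0,0,0,0],[0.045,0.0336,0.0129,0,0,0,0.002],[0.045,0,0,0.05,0,0,0],[0.045,0,0,0.05,0,0,0],[0.045,0,0,0,0,0,0],[0.045,0,0,0,0,0,0],[0.045,0,0,0,0,0,0]]' 45
python3 - <<'E'
from h import *
goto([.4847,.1760,.053],102.35)
E
```

```text
clock: 14.28
tool_pos: [0.4864, 0.1765, 0.1509]
tcp_rot: [0.001, -0.108, 0.994, 0.001]
contact_force: [0.2, -0.2, 0.2]
opening: 0.0447
grasp_force: 0.0
shift [ 0.002  -0.0003  0.0979] rot [0.002 0.002 0.   ] yawnow 102.36 p [0.4864 0.1765 0.1509]
```

```bash
python3 nudge.py '[[0.045,0.0015,-0.0003,0.05,0.002,0.001,0],[0.045,0,0,0.035,0,0,0],[0.045,0,0,0.0125,0,0,0],[0.045,0,0,0,0,0,0],[0.045,0,0,0,0,0,0],[0.045,0,0,0,0,0,0]]' 45
python3 - <<'E'
from h import *
goto([.4847,.1760,.053],102.35)
E
```

```text
clock: 15.02
tool_pos: [0.4844, 0.1756, 0.0527]
tcp_rot: [0.0, -0.108, 0.994, -0.0]
contact_force: [0.2, -0.8, -0.4]
opening: 0.045
grasp_force: 0.0
shift [-0.0004  0.0003 -0.0003] rot [-0.001 -0.     0.   ] yawnow 102.38 p [0.4844 0.1756 0.0527]
```

Close, then lift slightly and check.

```bash
python3 nudge.py '[[0.005,0,0,0,0,0,0],[0.005,0,0,0,0,0,0],[0.005,0,0,0,0,0,0],[0.005,0,0,0,0,0,0],[0.005,0,0,0,0,0,0],[0.005,0,0,0,0,0,0]]' 45
python3 nudge.py '[[0.005,0,0,-0.005,0,0,0],[0.005,0,0,-0.01,0,0,0],[0.005,0,0,0,0,0,0],[0.005,0,0,0,0,0,0]]'
python3 - <<'E'
from h import *
goto([.5166,-.1945,.25],71.8)
E
```

```text
clock: 15.78
tool_pos: [0.4834, 0.1753, 0.0514]
tcp_rot: [-0.001, -0.108, 0.994, -0.001]
contact_force: [-0.0, 1.0, 0.9]
opening: 0.0156
grasp_force: 45.0
clock: 16.27
tool_pos: [0.4835, 0.1753, 0.0665]
tcp_rot: [-0.001, -0.108, 0.994, -0.001]
contact_force: [-0.4, -0.2, -3.2]
opening: 0.0158
grasp_force: 45.0
shift [ 0.0473 -0.3685 -0.1829] rot [-0.002 -0.002  0.534] yawnow 102.38 p [0.4835 0.1753 0.0665]
```

```bash
python3 nudge.py '[[0.005,0,0,-0.02,0,0,0],[0.005,0,0,-0.04,0,0,0],[0.005,0,0,-0.03,0,0,0],[0.005,0.003,-0.02,0,0,0,0],[0.005,0.006,-0.04,0,0,0,0],[0.005,0.006,-0.04,0,0,0,0],[0.005,0.006,-0.045,0,0,0,0],[0.005,0.006,-0.045,0,0,0,0],[0.005,0.006,-0.045,0,0,0,0],[0.005,0.006,-0.045,0,0,0,0],[0.005,0.006,-0.04,0,0,0,0],[0.005,0.003,-0.03,0,0,0,0]]'
python3 nudge.py '[[0.005,0,-0.0185,0,0,0,0.05],[0.005,0,0,0,0,0,0.1],[0.005,0,0,0,0,0,0.1],[0.005,0,0,0,0,0,0.1],[0.005,0,0,0,0,0,0.1],[0.005,0,0,0,0,0,0.084],[0.005,0,0,0,0,0,0],[0.005,0,0,0,0,0,0],[0.005,0,0,0,0,0,0]]'
python3 - <<'E'
from h import *
goto([.5153,-.1941,.0914],71.8)
E
```

```text
clock: 17.77
tool_pos: [0.5113, -0.1788, 0.1567]
tcp_rot: [-0.001, -0.107, 0.994, -0.001]
contact_force: [0.6, 0.4, -3.7]
opening: 0.0159
grasp_force: 45.0
clock: 18.9
tool_pos: [0.5158, -0.1946, 0.1569]
tcp_rot: [-0.001, 0.158, 0.987, -0.001]
contact_force: [0.2, 0.2, -3.3]
opening: 0.0156
grasp_force: 45.0
shift [0.0006 0.0005 0.0655] rot [-0.002 -0.001  0.001] yawnow 71.84 p [ 0.5158 -0.1946  0.1569]
```

```bash
python3 nudge.py '[[0.005,0.0006,0.0005,0.02,-0.002,-0.001,0],[0.005,0,0,0.02,0,0,0],[0.005,0,0,0.008,0,0,0],[0.005,0,0,0,0,0,0],[0.005,0,0,0,0,0,0],[0.005,0,0,0,0,0,0]]'
python3 - <<'E'
from h import *
goto([.5153,-.1941,.0914],71.8)
E
```

```text
clock: 19.65
tool_pos: [0.5158, -0.1943, 0.1097]
tcp_rot: [0.0, 0.158, 0.987, -0.0]
contact_force: [0.0, -0.3, -3.9]
opening: 0.0154
grasp_force: 45.0
shift [0.0006 0.     0.0183] rot [-0.     0.001 -0.   ] yawnow 71.79 p [ 0.5158 -0.1943  0.1097]
```

```bash
python3 nudge.py '[[0.005,0.0003,0,0.004,0,0,0],[0.005,0,0,0.003,0,0,0],[0.005,0,0,0,0,0,0],[0.005,0,0,0,0,0,0]]'
python3 nudge.py '[[0.005,0,0,0.003,0,0,0],[0.005,0,0,0.002,0,0,0],[0.005,0,0,0,0,0,0],[0.005,0,0,0,0,0,0]]'
```

```text
clock: 20.15
tool_pos: [0.5151, -0.1941, 0.1019]
tcp_rot: [-0.0, 0.158, 0.987, -0.0]
contact_force: [0.1, 0.8, -2.4]
opening: 0.0155
grasp_force: 45.0
clock: 20.65
tool_pos: [0.5151, -0.1941, 0.097]
tcp_rot: [-0.0, 0.158, 0.987, -0.0]
contact_force: [0.4, -0.1, -3.2]
opening: 0.0155
grasp_force: 45.0
```

Inside the mouth and still free. I continue in small steps.

```bash
python3 nudge.py '[[0.005,0,0,0.002,0,0,0],[0.005,0,0,0.0015,0,0,0],[0.005,0,0,0,0,0,0],[0.005,0,0,0,0,0,0]]'
python3 nudge.py '[[0.005,0,0,0.001,0,0,0],[0.005,0,0,0.001,0,0,0],[0.005,0,0,0,0,0,0],[0.005,0,0,0,0,0,0]]'
```

```text
clock: 21.15
tool_pos: [0.5151, -0.1941, 0.0935]
tcp_rot: [-0.0, 0.158, 0.987, -0.0]
contact_force: [-0.1, -0.0, -3.7]
opening: 0.0157
grasp_force: 45.0
clock: 21.65
tool_pos: [0.5151, -0.1941, 0.0915]
tcp_rot: [-0.0, 0.158, 0.987, -0.0]
contact_force: [-0.3, -0.3, -2.9]
opening: 0.0154
grasp_force: 45.0
```

```bash
python3 nudge.py '[[0.005,0,0,0.0005,0,0,0],[0.005,0,0,0.0005,0,0,0],[0.005,0,0,0,0,0,0]]'
python3 nudge.py '[[0.005,0,0,0.0007,0,0,0],[0.005,0,0,0,0,0,0],[0.005,0,0,0,0,0,0]]'
```

```text
clock: 22.02
tool_pos: [0.5152, -0.1941, 0.0914]
tcp_rot: [0.0, 0.158, 0.987, 0.0]
contact_force: [-4.1, 1.3, 8.9]
opening: 0.0158
grasp_force: 45.0
clock: 22.4
tool_pos: [0.5152, -0.1941, 0.0914]
tcp_rot: [0.0, 0.158, 0.987, 0.0]
contact_force: [-6.2, 3.9, 18.7]
opening: 0.0157
grasp_force: 45.0
```

Firm contact exactly at the home height. Release, rise clear, back off and measure.

```bash
python3 nudge.py '[[0.005,0,0,-0.001,0,0,0],[0.045,0,0,0,0,0,0],[0.045,0,0,0,0,0,0],[0.045,0,0,0,0,0,0],[0.045,0,0,0,0,0,0],[0.045,0,0,-0.01,0,0,0],[0.092,0,0,-0.05,0,0,0],[0.092,0,0,-0.05,0,0,0],[0.092,0,0,-0.05,0,0,0],[0.092,0,0,-0.04,0,0,0]]'
python3 nudge.py '[[0.092,-0.04,0,0,0,0,0],[0.092,-0.04,0,0,0,0,0],[0.092,0,0,0,0,0,0],[0.092,0,0,0,0,0,0]]'
cat > meas.py <<'E'
from h import *
m=cams.camera_model("wrist");a=cams.capture("wrist")
hsv=cv2.cvtColor(a,cv2.COLOR_RGB2HSV)
q=proj(m,[.5166,-.1945,.066])[0];print(q);u,v=q.astype(int)
k=((hsv[...,1]<45)&(hsv[...,2]>150)).astype(np.uint8)*255
w=np.zeros_like(k);sl=(slice(max(v-100,0),min(v+100,205)),slice(u-85,u+85));w[sl]=k[sl]
c=max(cv2.findContours(w,cv2.RETR_EXTERNAL,cv2.CHAIN_APPROX_NONE)[0],key=cv2.contourArea)[:,0]
print(cv2.boundingRect(c),rect(ray(m,c,.066)))
# knob top: bright patch enclosed in shadow
g=np.zeros_like(k);K=proj(m,[.5166,-.1945,.116])[0].astype(int);n,l,st,ce=cv2.connectedComponentsWithStats((hsv[...,2]>195).astype(np.uint8))
i=l[K[1],K[0]];print(K,st[i]);
if st[i][4]<3000:
    ys,xs=np.where(l==i);print(rect(ray(m,np.c_[xs,ys],.116)))
goto([.5153,-.1941,.075],71.8)
E
python3 meas.py
```

```text
clock: 23.65
tool_pos: [0.5152, -0.1943, 0.2938]
tcp_rot: [0.001, 0.158, 0.987, -0.0]
contact_force: [1.1, 0.8, -0.1]
opening: 0.0803
grasp_force: 0.0
clock: 24.15
tool_pos: [0.5905, -0.2191, 0.2909]
tcp_rot: [-0.0, 0.158, 0.987, -0.0]
contact_force: [-0.5, 0.7, -0.6]
opening: 0.0916
grasp_force: 0.0
[323.02477305  85.28921131]
(260, 4, 130, 152) [ 516.1 -192.8  148.5  126.5  -18.3]
[323  86] [  260     3   131   154 16570]
shift [0.0789 0.0003 0.2161] rot [-0.    -0.001 -0.001] yawnow 71.76 p [ 0.5903 -0.2191  0.2911]
```

```bash
python3 nudge.py '[[0.092,0.039,0.001,0,0,0,0],[0.092,0.039,0.001,0,0,0,0],[0.092,0,0,0.05,0,0,0],[0.092,0,0,0.05,0,0,0],[0.092,0,0,0.05,0,0,0],[0.092,0,0,0,0,0,0],[0.092,0,0,0,0,0,0],[0.092,0,0,0,0,0,0]]' 25
python3 - <<'E'
from h import *
goto([.5161,-.1930,.0705],71.75)
E
```

```text
clock: 25.2
tool_pos: [0.5189, -0.1933, 0.1431]
tcp_rot: [0.002, 0.158, 0.987, -0.0]
contact_force: [-0.0, -0.0, 0.2]
opening: 0.092
grasp_force: 0.0
shift [ 0.003  -0.0007  0.0726] rot [0.    0.003 0.001] yawnow 71.78 p [ 0.5189 -0.1933  0.1431]
```

```bash
python3 nudge.py '[[0.092,0.0022,-0.0005,0.03,0,0.002,0],[0.092,0,0,0.025,0,0,0],[0.092,0,0,0.01,0,0,0],[0.092,0,0,0,0,0,0],[0.092,0,0,0,0,0,0],[0.092,0,0,0,0,0,0]]' 25
python3 - <<'E'
from h import *
goto([.5161,-.1930,.0705],71.75)
E
```

```text
clock: 25.95
tool_pos: [0.5159, -0.1928, 0.0767]
tcp_rot: [-0.0, 0.158, 0.987, 0.0]
contact_force: [0.6, 0.6, -0.5]
opening: 0.0918
grasp_force: 0.0
shift [-0.0003 -0.0001  0.0062] rot [-0.    -0.001  0.001] yawnow 71.79 p [ 0.5159 -0.1928  0.0767]
```

```bash
python3 nudge.py '[[0.092,0,0,0.003,0,-0.001,0],[0.092,0,0,0.003,0,0,0],[0.092,0,0,0,0,0,0],[0.06,0,0,0,0,0,0],[0.05,0,0,0,0,0,0],[0.046,0,0,0,0,0,0]]' 20
python3 nudge.py '[[0.03,0,0,0,0,0,0],[0.03,0,0,0,0,0,0],[0.03,0,0,0,0,0,0],[0.03,0,0,0,0,0,0],[0.03,0,0,0,0,0,0]]' 20
```

```text
clock: 26.7
tool_pos: [0.5153, -0.1926, 0.0698]
tcp_rot: [-0.001, 0.158, 0.987, 0.0]
contact_force: [0.7, 0.1, 0.4]
opening: 0.0663
grasp_force: 0.0
clock: 27.32
tool_pos: [0.5153, -0.1925, 0.0698]
tcp_rot: [-0.001, 0.158, 0.987, 0.0]
contact_force: [0.9, -0.6, 0.9]
opening: 0.0419
grasp_force: 20.0
```

```bash
python3 nudge.py '[[0.03,0,0,-0.002,0,0,0],[0.03,0,0,-0.003,0,0,0],[0.03,0,0,0,0,0,0],[0.03,0,0,0,0,0,0]]' 30
```

```text
clock: 27.82
tool_pos: [0.5153, -0.1926, 0.0748]
tcp_rot: [-0.001, 0.158, 0.987, 0.0]
contact_force: [-0.5, -0.3, -1.1]
opening: 0.0418
grasp_force: 30.0
```

Only about 1.4 N carried, so it is the outer lid alone. Lifting on.

```bash
python3 nudge.py '[[0.03,0,0,-0.006,0,0,0],[0.03,0,0,-0.01,0,0,0],[0.03,0,0,-0.012,0,0,0],[0.03,0,0,-0.014,0,0,0],[0.03,0,0,-0.014,0,0,0],[0.03,0,0,-0.014,0,0,0],[0.03,0,0,-0.012,0,0,0],[0.03,0,0,-0.01,0,0,0],[0.03,0,0,-0.004,0,0,0],[0.03,0,0,0,0,0,0],[0.03,0,0,0,0,0,0],[0.03,0,0,0,0,0,0]]' 30
python3 - <<'E'
from h import *
goto([.5153,-.1926,.17],71.8)
s=ctrl.observe();print(s["contact_force"],s["grasp_force"],s["opening"])
b0=np.load('/tmp/s0.npy');a=cams.capture("scene");m=cams.camera_model("scene");np.save('/tmp/s1.npy',a)
hsv=cv2.cvtColor(a,cv2.COLOR_RGB2HSV)
# predicted pixels of knob top, tin corner rim, skirt edge centre; colour of the pixel column between
pk=proj(m,[[.5166,-.1945,.116],[.5166,-.1945,.062],[.5153,-.1926,.15]]);print(pk.round(0))
u,v=pk[0].astype(int);print(a[v-25:v+40:3,u].tolist())
E
```

```text
clock: 29.32
tool_pos: [0.5152, -0.1925, 0.1704]
tcp_rot: [-0.001, 0.158, 0.987, 0.0]
contact_force: [0.3, 0.0, -0.6]
opening: 0.0419
grasp_force: 30.0
shift [-0.0002 -0.      0.0004] rot [-0.    -0.002 -0.   ] yawnow 71.78 p [ 0.5152 -0.1925  0.1704]
[ 0.29542089  0.02446517 -0.6389786 ] 29.999619126319885 0.04189336583366374
[[297. 156.]
 [298. 174.]
 [298. 145.]]
[[142, 136, 129], [142, 134, 127], [136, 131, 123], [118, 112, 105], [142, 141, 140], [239, 239, 236], [233, 233, 230], [227, 229, 225], [193, 194, 189], [141, 139, 138], [143, 141, 139], [145, 144, 141], [141, 141, 139], [164, 165, 162], [224, 225, 220], [226, 226, 222], [234, 235, 232], [215, 214, 211], [229, 230, 227], [228, 228, 223], [226, 227, 223], [225, 226, 223]]
```

```bash
python3 nudge.py '[[0.03,0,0,0,0,0,0],[0.03,0,0,0,0,0,0]]' 30; python3 -c "
from workcell import ctrl, cams
print(ctrl.finish_job())"
```

```text
clock: 29.62
tool_pos: [0.5153, -0.1926, 0.1707]
tcp_rot: [-0.001, 0.158, 0.987, 0.0]
contact_force: [0.6, -0.0, -1.1]
opening: 0.0416
grasp_force: 30.0
the job is handed in; nothing more can be done
None
```

I handed the job in at 29.6 s, though `finish_job` gave no verdict: the sharpener is seated in its pocket, the inner lid is home on the tin, and the outer lid is held still by its collar with its skirt about 35 mm above the knob.

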